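Hang the rinsing basket on its hanger to drain

ROBOT

A 6-joint arm with a two-finger parallel gripper is mounted at the origin on a cart in front of the work surface, level with it; the furniture and walls round the work are solid. World frame = base frame: x ahead of the robot, y to its left, z up, the work surface at z = 0. Lengths are in m, angles in rad, forces in N, time in s.
With the tool pointing down it reaches from about 0.425 to 0.95 m from the base axis. Payload 14.7 kg.
Tool frame: the origin (TCP) lies between the finger pads; the fingertips stand 25 mm ahead of it and the grasp point (between the pads) lies 6 mm ahead of it; z points along the fingers, y is the line along which they close (so a half turn about z gives the same grasp; the last joint's range is limited). The gripper opens to 85 mm and grips with 20 to 120 N. Pads are 22 mm wide; open, the fingers measure 114 mm over their backs; the gripper's body (76 mm by 85 mm) begins 54 mm behind the grasp point. The pads swing forward as they close: fully open they stand 13 mm farther back than shut.
Start: joints at [1.278, 0.48, 1.596, -0, 1.065, -0.047], TCP at [0.158, 0.63, 0.256] pointing down, gripper open.
Joint ranges: [-2.75, 2.75], [-0.82, 2.05], [0.23, 2.67], [-1.56, 4.7], [0.09, 2.69], [-2.92, 2.92]. Speed limits (rad/s): [1.89, 1.89, 2.39, 3.01, 3.01, 3.01].

INTERFACE

Orientations are given as a rotation vector (axis times angle).
In Python, from plant import r gives the robot as it stands.
- The arm moves only by the shell command python3 drive.py 'ROWS' [FORCE]. ROWS is a JSON list of rows, 1 to 10 of them, each written [[rx, ry, rz], [dx, dy, dz], opening]: a rotation vector rx, ry, rz in rad, then dx, dy, dz in m, then the finger opening in m; each row is the pose to reach, as a shift and turn from the pose commanded when the command began, along the tool's axes at that moment; what a row does not reach only later rows make up. A row lasts 1/12 s, in which the tool goes at most 0.0417 m and 0.125 rad, less where a joint would pass 70% of its speed; a pose out of reach is approached as far as the arm can. The fingers move at their own pace and stop on an object; FORCE is the grip in N (left out, the last holds). Time passes only in rows, so rows that do not move let the fingers close. It prints the time, the measured TCP pose, the force, the opening and the grip force at its end. Input that does not fit is refused with a message, and nothing moves.
- r.get_state(): the state, without advancing time (a new reading comes with each control period).
- r.capture(name): name is "scene" or "top" or "wrist"; returns the picture (384x512x3 uint8, red, green, blue); there is no depth.
- r.camera_params(name): a dict with "K" (3x3 intrinsics, pixels), "T" (4x4, takes a point from camera to world coordinates). Camera axes: x right, y up, looking along -z (the intrinsics and any distortion apply to the point x, -y, -z); pixel columns grow to the right and rows downward; lengths in m; the calibration is good to about 2 mm. A picture is of the moment at which its call begins: read the wrist's pose just before it. camera_params takes no time and is no camera call; for the wrist camera it gives the pose at the moment of the call.
- r.sign_off(): hands the job in; it is judged then, once.
The state is a dict: "time": time; "qpos": joint angles; "joint_vel": joint speeds; "effort": joint torques, N m; "tool_pos": TCP position; "orientation": TCP orientation; "ft_force": force on the tool from outside, world axes, zero at the start; "wrist_torque": the same for the moment, N m; "opening": finger opening in m; "grasp_force": force on a finger pad.
Only numpy, scipy, OpenCV 4.12 (cv2) and the standard library are available. Lean on these libraries where they do the work, as an engineer would, in place of code of your own. Each camera call takes 0.05 s, during which the arm holds its last target. There are 200 camera calls.

TASK

Hang the wire rinsing basket on the bench hanger to drain: the straight bar of its handle must rest in the dips of both upturned prongs, with the basket hanging level and still below them, off the bench. Leave the sherds and broken handles lying about where they are.

Things in the scene. Friction and masses are not known exactly. Their poses are not given: they have to be found in the camera images.
- basket: Rigid steel wire basket, 0.25 to 0.5 kg, on the bench. Origin: centre of its underside; z up. Body 90 (x) x 130 (y) x 50 mm high, open-topped. Its handle rises from the middle of both short ends (y = -66, +66 mm) to a straight 10 mm round bar along y, 140 mm above the origin. Gap between bar and rim: 85 mm. Same either way round.
- bar_mid (a point): Middle of the basket's handle bar, on its axis, inside a black grip sleeve 14 mm thick (x), 40 mm long (y), 16 mm high: pinch it from above, fingers closing along the basket's x. 140 mm above the basket's underside.
- hanger: Fixed hanger. Origin on the bench below the midpoint of the prongs' dips; z up. Tray x -75 to +105 mm, 150 mm wide, 14 mm high; 30 mm post at x +70 to +102, 183 mm high, with crossbar (front face x +68). From it two 8 mm prongs at y -38 and +38 point along -x, roughly to the robot: axis level at z 170 mm, 6 mm dip at x 0, then up to a black tip at x -33, top at z 193 mm.
- wells (a point): Midway between the dips of the two prongs, 173 mm above the bench; axes as the hanger's. The middle of the hung bar rests here, grip sleeve between the prongs. The basket goes on from the tip side: bar above the tips, body below the prongs, along the hanger's +x until the bar is over the dips, then down. A wall shelf hangs over the bench beyond x = 0.68 m, 0.6 m up.
- strap_handle: Bystander: broken grey jug handle with a bit of neck, 81 x 134 x 40 mm, lying on the bench near the robot. Origin at the centre of its underside.
- pierced_lug: Bystander: brown pierced pot lug, 54 x 84 x 16 mm, lying on the bench near the robot. Origin at the centre of its underside.
- green_sherd: Bystander: green glazed sherd, 83 x 104 x 12 mm, lying on the bench near the robot. Origin at the centre of its underside.
- striped_sherd: Bystander: brown-and-cream striped sherd, 52 x 50 x 13 mm, lying on the bench at the back, midway. Origin at the centre of its underside.

How it is judged:
By the outcome, as a careful person would: the job done as asked, in the order asked, and still so for the second after the job is handed in, with the robot touching nothing.
It also fails if it takes over 48 s, if anything falls off the work surface, if the arm or the gripper's body presses on something with over 40 N, if the wrist force passes 120 N, or if a joint passes its speed limit or range.

## Working session

There is one attempt and no reset: what is moved stays moved. The work goes in short steps, Python scripts to look and compute and a shell command to move; the robot and the scene stay as the last step left them, time stands still between calls to the robot, and variables do not carry over. Pictures are saved under pics/ and viewed, at most 10 in all, crops included, and the job is handed in when it is done.

```bash
ls; mkdir -p pics; python3 - <<'E'
from plant import r
import cv2,numpy as np
np.set_printoptions(precision=4,suppress=True)
s=r.get_state();print(s)
for n in("scene","top"):
    cv2.imwrite(f"pics/{n}0.png",r.capture(n)[:,:,::-1]);p=r.camera_params(n);print(n,p)
E
```

```text
drive.py
pics
plant.py
{'time': 0.0, 'qpos': array([ 1.2784,  0.4809,  1.5969, -0.    ,  1.0651, -0.0466]), 'joint_vel': array([-0.0005,  0.0017,  0.0004, -0.0001,  0.0013, -0.0012]), 'effort': array([ -0.0047, -95.0613, -43.0214,  -0.0006,   0.0119,   0.0001]), 'tool_pos': array([0.158 , 0.6301, 0.2557]), 'orientation': array([-0.3851, -3.1177,  0.0019]), 'ft_force': array([-0.1845,  0.1992, -0.1042]), 'wrist_torque': array([ 0.0322, -0.0099, -0.0041]), 'grasp_force': 0.0, 'opening': 0.08549907063823102}
scene {'K': array([[350.0667,   0.    , 251.7702],
       [  0.    , 350.0667, 195.7435],
       [  0.    ,   0.    ,   1.    ]]), 'T': array([[ 0.8148,  0.417 , -0.4029,  0.0737],
       [-0.5796,  0.6017, -0.5495, -0.608 ],
       [ 0.0133,  0.6813,  0.7319,  0.9151],
       [ 0.    ,  0.    ,  0.    ,  1.    ]])}
top {'K': array([[348.0404,   0.    , 259.4103],
       [  0.    , 348.0404, 195.5134],
       [  0.    ,   0.    ,   1.    ]]), 'T': array([[ 0.003 ,  0.9916, -0.1293,  0.4115],
       [-0.9997,  0.0063,  0.0256,  0.0092],
       [ 0.0262,  0.1292,  0.9913,  0.9858],
       [ 0.    ,  0.    ,  0.    ,  1.    ]])}
```

View pics/scene0.png

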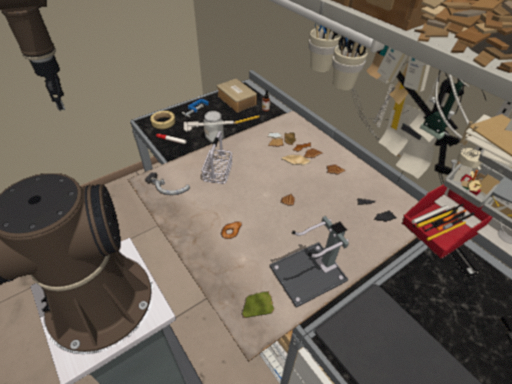

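View pics/top0.png

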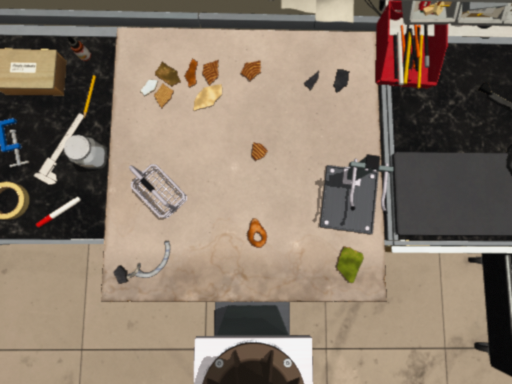

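The top view shows the basket near (157,191), its dark sleeve near (146,182). The hanger tray is around (348,198) with the post at the back near (370,162). The bystanders are clear of both. I'll zoom in on each next.

```bash
python3 - <<'E'
import cv2,numpy as np
t=cv2.imread("pics/top0.png");s=cv2.imread("pics/scene0.png")
f=lambda im,x,y,w,h:cv2.resize(im[y:y+h,x:x+w],(400,300),interpolation=cv2.INTER_CUBIC)
a=np.vstack([np.hstack([f(t,118,155,80,60),f(t,305,145,120,90)]),np.hstack([f(s,180,130,80,60),f(s,260,210,120,90)])])
cv2.imwrite("pics/crop0.png",a)
E
```

```text
(no output)
```

View pics/crop0.png

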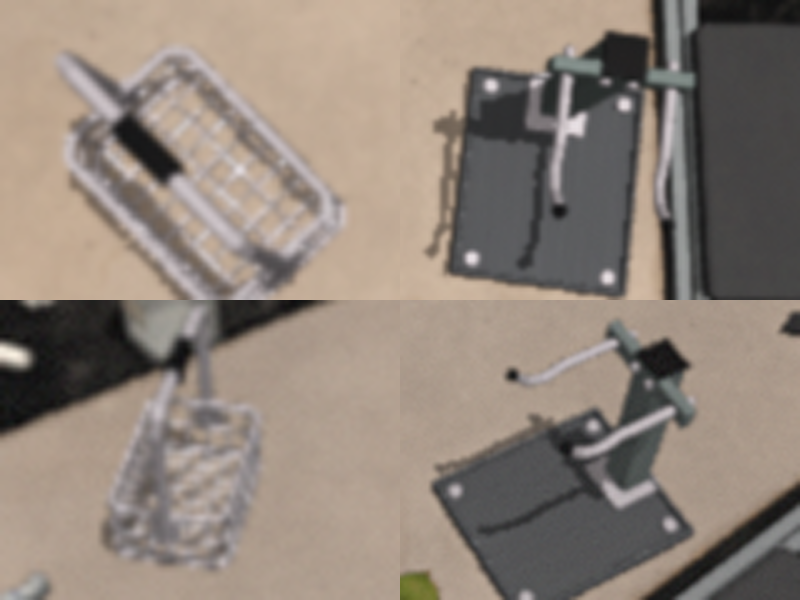

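Positions from this crop, converted to full-image pixels:
- **Basket bar:** the bar runs from about (130,166) to (174,209) in the top view, with the sleeve centre at about (147.4,184.6).
- **Prong tips:** (352.4,208) and (384.8,210.4) in the top view; (294,232) and (313,255.5) in the scene view.
- **Tray corners:** about (326.6,165.4), (319.4,226.6) and (372.5,233.8).

```bash
cat > h.py <<'E'
import numpy as np
np.set_printoptions(precision=4,suppress=True)
def ray(p,uv):
    K,T=p["K"],p["T"]
    d=np.linalg.inv(K)@np.array([uv[0],uv[1],1.]);d=T[:3,:3]@(d*[1,-1,-1]);return T[:3,3],d/np.linalg.norm(d)
def plane(p,uv,z):
    o,d=ray(p,uv);return o+d*(z-o[2])/d[2]
def tri(*a):
    A=0;b=0;R=[ray(p,uv) for p,uv in a]
    for o,d in R:
        M=np.eye(3)-np.outer(d,d);A=A+M;b=b+M@o
    x=np.linalg.solve(A,b);return x,[np.linalg.norm(np.cross(d,x-o)) for o,d in R]
def proj(p,X):
    T=p["T"];c=T[:3,:3].T@(np.asarray(X)-T[:3,3]);q=p["K"]@(c*[1,-1,-1]);return q[:2]/q[2]
E
python3 - <<'E'
from plant import r
from h import *
t,s=r.camera_params("top"),r.camera_params("scene")
b=[plane(t,u,.14) for u in((130,166),(174,209))];d=b[1]-b[0];print("bar",b,"yaw",np.arctan2(d[1],d[0]))
print("sleeve",plane(t,(147.4,184.6),.146), tri((t,(147.4,184.6)),(s,(215.5,140.5))))
# underside corner check: rim/top view
L,R=(352.4,208),(384.8,210.4)
for u,v in((L,(294,232)),(R,(313,255.5))):print("tip",plane(t,u,.189),tri((t,u),(s,v)))
for u in((326.6,165.4),(319.4,226.6),(372.5,233.8)):print("tray",plane(t,u,.014))
for v in((353,345.5),):print(plane(s,(260+(592-400)/120*36,210+(410-300)/300*90),.014),plane(s,(260+32/400*120,210+187/300*90),.014))
print("wrist",r.camera_params("wrist"))
E
```

```text
bar [array([0.5929, 0.3054, 0.14  ]), array([0.4875, 0.1944, 0.14  ])] yaw -2.3299158521617533
sleeve [0.546  0.2592 0.146 ] (array([0.5464, 0.2594, 0.1448]), [np.float64(0.00030345993496333934), np.float64(0.0003034599349632794)])
tip [ 0.4877 -0.2268  0.189 ] (array([ 0.4889, -0.2281,  0.1869]), [np.float64(0.001239532311708571), np.float64(0.0012395323117085281)])
tip [ 0.4825 -0.3023  0.189 ] (array([ 0.4846, -0.307 ,  0.1794]), [np.float64(0.0015337155816527706), np.float64(0.0015337155816525817)])
tray [ 0.6265 -0.2081  0.014 ]
tray [ 0.4516 -0.184   0.014 ]
tray [ 0.4321 -0.3331  0.014 ]
[ 0.622  -0.2138  0.014 ] [ 0.448  -0.1938  0.014 ]
wrist {'K': array([[314.7173,   0.    , 255.7467],
       [  0.    , 314.7173, 196.1887],
       [  0.    ,   0.    ,   1.    ]]), 'T': array([[ 0.2446, -0.933 , -0.264 ,  0.0914],
       [ 0.9696,  0.235 ,  0.0679,  0.6464],
       [-0.0013, -0.2726,  0.9621,  0.3731],
       [ 0.    ,  0.    ,  0.    ,  1.    ]])}
```

```bash
cat > go.py <<'E'
# print the shift/turn in tool axes to a TCP target: x y z, tool-y heading in deg (tool pointing down)
import sys
from plant import r
from h import *
from scipy.spatial.transform import Rotation as Ro
def need(x,y,z,a):
    s=r.get_state();R0=Ro.from_rotvec(s["orientation"]);a=np.deg2rad(a)
    Y=np.array([np.cos(a),np.sin(a),0]);Z=np.array([0,0,-1.]);X=np.cross(Y,Z)
    R1=Ro.from_matrix(np.c_[X,Y,Z])
    return (R0.inv()*R1).as_rotvec(),R0.inv().apply(np.array([x,y,z])-s["tool_pos"])
if __name__=="__main__":
    print(*need(*map(float,sys.argv[1:5])))
E
python3 go.py 0.545 0.258 0.30 -43.5
```

```text
[-0.0006  0.0011  2.0842] [-0.4659 -0.2669 -0.044 ]
```

```bash
R="run"; python3 drive.py '[[[0,0,0.6],[-0.2,-0.115,-0.044],0.085],[[0,0,0.6],[-0.2,-0.115,-0.044],0.085],[[0,0,0.6],[-0.2,-0.115,-0.044],0.085],[[0,0,0.6],[-0.2,-0.115,-0.044],0.085],[[0,0,0.6],[-0.2,-0.115,-0.044],0.085],[[0,0,1.25],[-0.466,-0.267,-0.044],0.085],[[0,0,1.25],[-0.466,-0.267,-0.044],0.085],[[0,0,1.25],[-0.466,-0.267,-0.044],0.085],[[0,0,1.25],[-0.466,-0.267,-0.044],0.085],[[0,0,1.25],[-0.466,-0.267,-0.044],0.085]]'; python3 go.py 0.545 0.258 0.30 -43.5
```

```text
time: 0.93
tool_pos: [0.4567, 0.3423, 0.2984]
orientation: [-2.115, -2.323, 0.0]
ft_force: [1.3, 0.5, -0.4]
opening: 0.0851
grasp_force: 0.0
[-0.0001  0.0002  0.8531] [-0.0922  0.08   -0.0016]
```

```bash
python3 drive.py '[[[0,0,0.85],[-0.09,0.08,0],0.085],[[0,0,0.85],[-0.09,0.08,0],0.085],[[0,0,0.85],[-0.09,0.08,0],0.085],[[0,0,0.85],[-0.09,0.08,0],0.085],[[0,0,0.85],[-0.09,0.08,0],0.085],[[0,0,0.85],[-0.09,0.08,0],0.085],[[0,0,0.85],[-0.09,0.08,0],0.085],[[0,0,0.85],[-0.09,0.08,0],0.085],[[0,0,0.85],[-0.09,0.08,0],0.085],[[0,0,0.85],[-0.09,0.08,0],0.085]]'; python3 go.py 0.545 0.258 0.30 -43.5
python3 - <<'E'
from plant import r
from h import *
import cv2
p=r.camera_params("wrist");cv2.imwrite("pics/w1.png",cv2.resize(r.capture("wrist")[:,:,::-1],(768,576)))
print(r.camera_params("wrist")["T"]-p["T"]); np.savez("w1.npz",**p); print(proj(p,(.545,.258,.148))*1.5)
E
```

```text
time: 1.77
tool_pos: [0.5441, 0.2625, 0.2983]
orientation: [2.878, 1.259, -0.0]
ft_force: [-0.9, -0.3, -1.0]
opening: 0.0851
grasp_force: 0.0
[-0.      0.0002  0.0131] [-0.0027  0.0037 -0.0017]
[[-0.0004  0.0004  0.      0.    ]
 [-0.0004 -0.0004 -0.0001 -0.    ]
 [ 0.      0.0001  0.      0.0001]
 [ 0.      0.      0.      0.    ]]
[388.8386 287.0789]
```

View pics/w1.png

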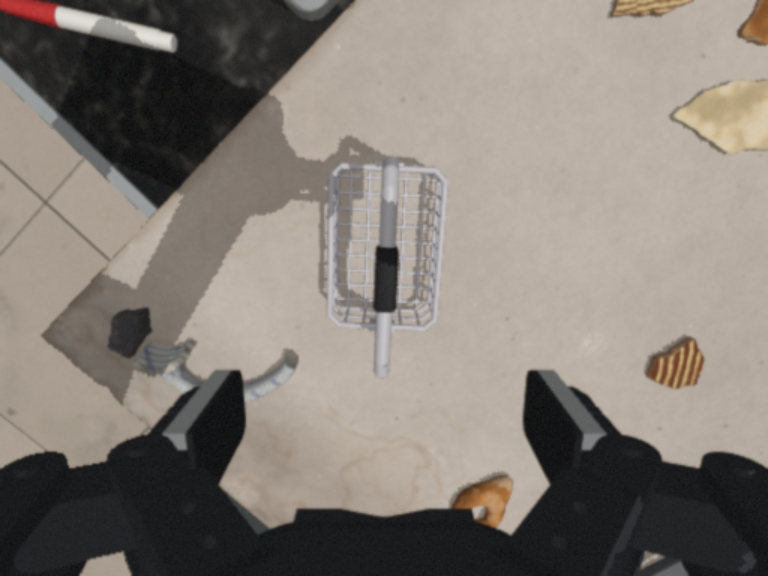

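The wrist view shows the sleeve centred at about (386.5,279) in the enlarged picture. The bar runs from (390.5,165) to (381.5,374) and the fingers straddle it.

```bash
python3 - <<'E'
from h import *
p=dict(np.load("w1.npz"))
f=lambda u,v,z:plane(p,(u/1.5,v/1.5),z)
a,b=f(390.5,165,.14),f(381.5,374,.14);d=a-b;print(a,b,(a+b)/2,np.linalg.norm(d),np.degrees(np.arctan2(d[1],d[0])))
a,b=f(387.5,247,.146),f(385.5,311,.146);print(a,b,(a+b)/2,np.linalg.norm(a-b))
E
python3 go.py 0.545 0.258 0.146 -43.5
```

```text
[0.5925 0.308  0.14  ] [0.5014 0.2174 0.14  ] [0.5469 0.2627 0.14  ] 0.12854755264832415 44.84087314705722
[0.5603 0.2757 0.146 ] [0.5331 0.248  0.146 ] [0.5467 0.2619 0.146 ] 0.03879225103222067
[-0.0001  0.0001  0.0124] [-0.0028  0.0037  0.1524]
```

```bash
python3 go.py 0.546 0.261 0.146 -45.1
```

```text
[-0.0001  0.0001  0.0404] [0.0001 0.0024 0.1524]
```

```bash
python3 drive.py '[[[0,0,0.04],[0,0.0024,0],0.085],[[0,0,0.04],[0,0.0024,0.04],0.085],[[0,0,0.04],[0,0.0024,0.08],0.085],[[0,0,0.04],[0,0.0024,0.11],0.085],[[0,0,0.04],[0,0.0024,0.13],0.085],[[0,0,0.04],[0,0.0024,0.145],0.085],[[0,0,0.04],[0,0.0024,0.152],0.085],[[0,0,0.04],[0,0.0024,0.152],0.085],[[0,0,0.04],[0,0.0024,0.152],0.04],[[0,0,0.04],[0,0.0024,0.152],0.04]]' 60; python3 go.py 0.546 0.261 0.146 -45.1
```

```text
time: 2.65
tool_pos: [0.5466, 0.2612, 0.1476]
orientation: [-2.905, -1.196, -0.002]
ft_force: [-0.3, 0.1, -0.3]
opening: 0.0634
grasp_force: 0.0
[ 0.0006 -0.0015 -0.0022] [-0.0006 -0.0003  0.0016]
```

```bash
python3 drive.py '[[[0,0,0],[0,0,0.001],0.01],[[0,0,0],[0,0,0.001],0.0],[[0,0,0],[0,0,0.001],0.0],[[0,0,0],[0,0,0.001],0.0],[[0,0,0],[0,0,0.001],0.0],[[0,0,0],[0,0,0.001],0.0],[[0,0,0],[0,0,0.001],0.0],[[0,0,0],[0,0,0.001],0.0]]' 60; python3 go.py 0.546 0.261 0.28 -45.1
```

```text
time: 3.32
tool_pos: [0.5459, 0.2612, 0.146]
orientation: [-2.905, -1.195, -0.001]
ft_force: [-3.1, 2.9, 6.0]
opening: 0.0131
grasp_force: 58.9
[-0.0002 -0.0005 -0.0029] [-0.      0.0002 -0.134 ]
```

```bash
python3 drive.py '[[[0,0,0],[0,0,-0.01],0],[[0,0,0],[0,0,-0.03],0],[[0,0,0],[0,0,-0.06],0],[[0,0,0],[0,0,-0.09],0],[[0,0,0],[0,0,-0.115],0],[[0,0,0],[0,0,-0.13],0],[[0,0,0],[0,0,-0.13],0],[[0,0,0],[0,0,-0.13],0]]' 90; python3 go.py 0.44 -0.18 0.276 -7
```

```text
time: 3.98
tool_pos: [0.5461, 0.2608, 0.276]
orientation: [2.905, 1.196, 0.002]
ft_force: [0.4, 0.3, -4.9]
opening: 0.0126
grasp_force: 88.1
[ 0.0009 -0.001  -0.6678] [-0.3856  0.2385 -0.0003]
```

```bash
python3 go.py 0.39 -0.253 0.276 -7
```

```text
[ 0.0009 -0.001  -0.6678] [-0.4725  0.2552 -0.0004]
```

```bash
python3 drive.py '[[[0,0,-0.02],[-0.01,0.005,0],0],[[0,0,-0.05],[-0.03,0.016,0],0],[[0,0,-0.09],[-0.055,0.03,0],0],[[0,0,-0.13],[-0.085,0.046,0],0],[[0,0,-0.18],[-0.115,0.062,0],0],[[0,0,-0.22],[-0.145,0.078,0],0],[[0,0,-0.26],[-0.175,0.095,0],0],[[0,0,-0.3],[-0.2,0.108,0],0],[[0,0,-0.33],[-0.22,0.119,0],0],[[0,0,-0.36],[-0.236,0.1275,0],0]]'; python3 go.py 0.39 -0.253 0.276 -7
```

```text
time: 4.82
tool_pos: [0.4663, 0.0025, 0.2739]
orientation: [-2.642, -1.696, 0.004]
ft_force: [0.2, 0.9, -4.2]
opening: 0.0125
grasp_force: 88.1
[-0.0028  0.0009 -0.3071] [-0.2641  0.037  -0.0018]
```

```bash
python3 drive.py '[[[0,0,-0.03],[-0.025,0.0035,0],0],[[0,0,-0.06],[-0.055,0.0077,0],0],[[0,0,-0.1],[-0.085,0.012,0],0],[[0,0,-0.14],[-0.115,0.016,0],0],[[0,0,-0.18],[-0.145,0.02,0],0],[[0,0,-0.22],[-0.175,0.0245,0],0],[[0,0,-0.25],[-0.205,0.0287,0],0],[[0,0,-0.28],[-0.23,0.032,0],0],[[0,0,-0.3],[-0.247,0.035,0],0],[[0,0,-0.3],[-0.25,0.037,0],0]]'; python3 go.py 0.39 -0.253 0.276 -7
python3 - <<'E'
from plant import r
from h import *
import cv2
w=cv2.imwrite("pics/w2.png",cv2.resize(r.capture("wrist")[:,:,::-1],(768,576)));p=r.camera_params("wrist")
np.savez("w2.npz",**p); print(proj(p,(.517,-.269,.173))*1.5, r.get_state()["tool_pos"])
E
```

```text
time: 5.65
tool_pos: [0.3959, -0.2404, 0.274]
orientation: [-2.36, -2.07, 0.002]
ft_force: [0.2, 1.4, -3.3]
opening: 0.0128
grasp_force: 88.1
[-0.0023 -0.0004 -0.0085] [-0.0133 -0.0042 -0.002 ]
[634.1409 332.3822] [ 0.3965 -0.2398  0.2741]
```

View pics/w2.png

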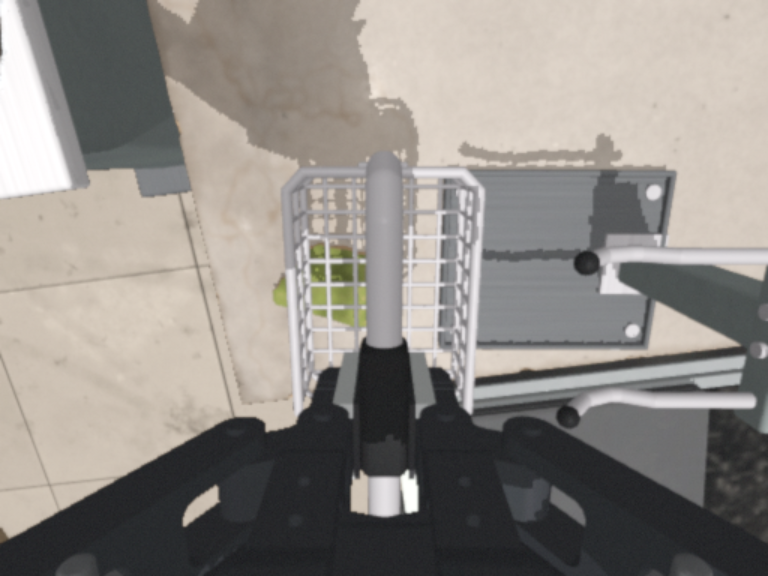

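The wrist view shows both prong tips clearly, at (587,263) and (569,416) in the enlarged picture. The prong shafts run right to about (740,256) and (750,401). The basket hangs straight in the gripper.

```bash
python3 - <<'E'
from plant import r
from h import *
p=dict(np.load("w2.npz"));t=r.camera_params("top");s=r.camera_params("scene")
f=lambda u,v,z:plane(p,(u/1.5,v/1.5),z)
L,R=f(587,263,.188),f(569,416,.188);d=L-R;print(L,R,np.linalg.norm(d),"yaw",np.degrees(np.arctan2(-d[0],d[1])))
for a,b,c in(((587,263),(352.4,208),(294,232)),((569,416),(384.8,210.4),(313,255.5))):
    print(tri((p,np.array(a)/1.5),(t,b),(s,c)),tri((p,np.array(a)/1.5),(s,c)))
a,b=f(740,256,.17),f(745,401,.17)
for q,w in((a,L),(b,R)):print("prong",q,np.degrees(np.arctan2(*(q-w)[1::-1])))
# tray corners in w2 at z .014
c=[f(675,170,.014),f(650,349,.014),f(440,170,.014)];print("tray",c, np.degrees(np.arctan2(*(c[0]-c[2])[1::-1])),np.degrees(np.arctan2(*(c[0]-c[1])[1::-1]))-90)
for y in(-6.5,-7.5):
    m=(L+R)/2;yy=np.radians(y);print("wells",m[:2]+.031*np.array([np.cos(yy),np.sin(yy)]))
E
```

```text
[ 0.4886 -0.2269  0.188 ] [ 0.4786 -0.3015  0.188 ] 0.07533225331291858 yaw -7.552815023552032
(array([ 0.4891, -0.2278,  0.1865]), [np.float64(0.0005178734474748268), np.float64(0.001229992789753628), np.float64(0.0013328547212846133)]) (array([ 0.4903, -0.2278,  0.1853]), [np.float64(0.000635451372181195), np.float64(0.0006354513721811653)])
(array([ 0.4837, -0.3072,  0.1793]), [np.float64(0.0018221439708461296), np.float64(0.001034276891602396), np.float64(0.0023267366978191504)]) (array([ 0.4837, -0.3077,  0.1797]), [np.float64(0.002010074225498447), np.float64(0.0020100742254983398)])
prong [ 0.5681 -0.2379  0.17  ] -7.930481066003373
prong [ 0.576  -0.3163  0.17  ] -8.618202297011143
tray [array([ 0.6278, -0.2088,  0.014 ]), array([ 0.6114, -0.3565,  0.014 ]), array([ 0.4478, -0.1846,  0.014 ])] -7.6477394238177965 -6.317933741058582
wells [ 0.5144 -0.2677]
wells [ 0.5143 -0.2683]
```

```bash
python3 go.py 0.3955 -0.253 0.223 -7.5
```

```text
[-0.002  -0.0007 -0.0012] [-0.0132  0.0008  0.0511]
```

```bash
python3 drive.py '[[[-0.002,0,0],[-0.005,0,0.005],0],[[-0.002,0,0],[-0.013,0,0.02],0],[[-0.002,0,0],[-0.013,0,0.035],0],[[-0.002,0,0],[-0.013,0.0008,0.046],0],[[-0.002,0,0],[-0.013,0.0008,0.051],0],[[-0.002,0,0],[-0.013,0.0008,0.051],0],[[-0.002,0,0],[-0.013,0.0008,0.051],0]]'; python3 go.py 0.5145 -0.2687 0.223 -7.5
```

```text
time: 6.28
tool_pos: [0.3966, -0.2509, 0.2242]
orientation: [2.36, 2.073, 0.002]
ft_force: [-0.0, 0.1, -3.5]
opening: 0.0125
grasp_force: 88.1
[ 0.0012 -0.0005  0.0015] [-0.0024  0.1192  0.0014]
```

```bash
python3 drive.py '[[[0,0,0],[-0.001,0.01,0],0],[[0,0,0],[-0.002,0.025,0],0],[[0,0,0],[-0.002,0.04,0],0],[[0,0,0],[-0.002,0.055,0],0],[[0,0,0],[-0.002,0.07,0],0],[[0,0,0],[-0.002,0.085,0],0],[[0,0,0],[-0.002,0.1,0],0],[[0,0,0],[-0.002,0.112,0],0],[[0,0,0],[-0.002,0.119,0],0],[[0,0,0],[-0.002,0.119,0],0]]'; python3 go.py 0.5145 -0.2687 0.223 -7.5
python3 - <<'E'
from plant import r
from h import *
import cv2
a=[r.capture(n)[:,:,::-1] for n in("wrist","scene","top")]
f=lambda im,x,y,w,h:cv2.resize(im[y:y+h,x:x+w],(400,300),interpolation=cv2.INTER_CUBIC)
cv2.imwrite("pics/m1.png",np.vstack([np.hstack([f(a[0],0,0,512,384),f(a[0],150,120,240,180)]),np.hstack([f(a[1],240,190,140,105),f(a[2],305,145,120,90)])]))
E
```

```text
time: 7.12
tool_pos: [0.5163, -0.2691, 0.2251]
orientation: [2.358, 2.071, 0.003]
ft_force: [-0.7, 0.9, -4.3]
opening: 0.0122
grasp_force: 88.1
[0.0037 0.0006 0.0015] [ 0.0002 -0.0018  0.0021]
```

View pics/m1.png

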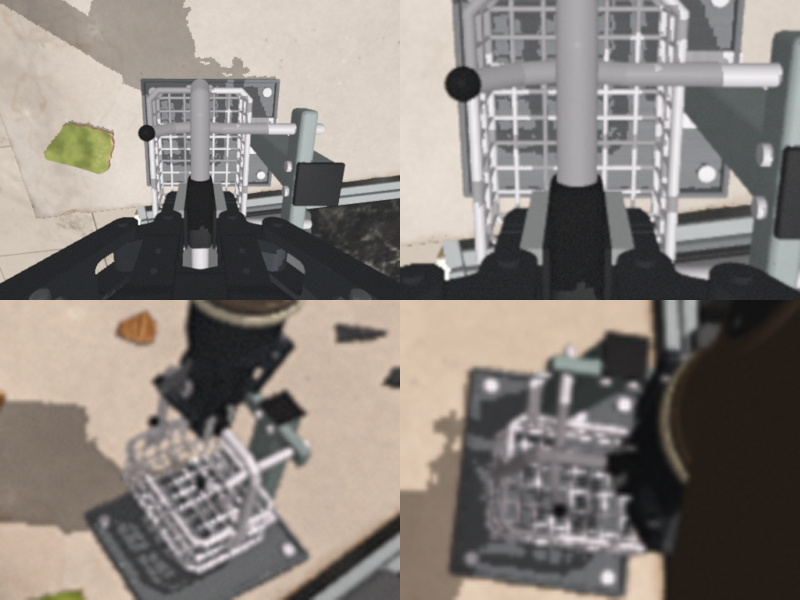

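The bar lies across the left prong between its black tip and the crossbar. The basket body is below the prongs, and the sleeve is between them. I'll lower it now.

```bash
python3 drive.py '[[[0.003,0,0],[0,-0.0015,0.006],0],[[0.003,0,0],[0,-0.0015,0.014],0],[[0.003,0,0],[0,-0.0015,0.022],0],[[0.003,0,0],[0,-0.0015,0.029],0],[[0.003,0,0],[0,-0.0015,0.035],0],[[0.003,0,0],[0,-0.0015,0.04],0],[[0.003,0,0],[0,-0.0015,0.043],0],[[0.003,0,0],[0,-0.0015,0.044],0],[[0.003,0,0],[0,-0.0015,0.044],0]]'; python3 go.py 0.5145 -0.2687 0.179 -7.5
```

```text
time: 8.02
tool_pos: [0.5129, -0.2687, 0.1804]
orientation: [-2.36, -2.072, 0.001]
ft_force: [0.6, 0.4, -3.7]
opening: 0.013
grasp_force: 88.0
[-0.0014 -0.0002  0.0009] [0.0002 0.0016 0.0014]
```

```bash
python3 drive.py '[[[0,0,0],[0,0.001,0.001],0],[[0,0,0],[0,0.001,0.002],0],[[0,0,0],[0,0.001,0.002],0],[[0,0,0],[0,0.001,0.002],0]]'; python3 go.py 0.5145 -0.2687 0.179 -7.5
```

```text
time: 8.35
tool_pos: [0.514, -0.2688, 0.1788]
orientation: [-2.361, -2.072, 0.001]
ft_force: [0.2, 0.5, -4.4]
opening: 0.0126
grasp_force: 88.1
[-0.0008  0.0001  0.0009] [ 0.0002  0.0005 -0.0002]
```

```bash
python3 drive.py '[[[0,0,0],[0,0,0.001],0],[[0,0,0],[0,0,0.002],0],[[0,0,0],[0,0,0.002],0],[[0,0,0],[0,0,0.002],0]]' 40; python3 go.py 0.5145 -0.2687 0.179 -7.5
```

```text
time: 8.68
tool_pos: [0.5142, -0.269, 0.178]
orientation: [2.361, 2.072, -0.0]
ft_force: [-5.2, 3.3, 18.4]
opening: 0.0127
grasp_force: 91.5
[0.0002 0.0005 0.0009] [ 0.0003  0.0003 -0.001 ]
```

```bash
python3 drive.py '[[[0,0,0],[0,0,-0.001],0],[[0,0,0],[0,-0.0005,-0.001],0],[[0,0,0],[0,-0.0005,-0.001],0.014],[[0,0,0],[0,-0.0005,-0.001],0.016],[[0,0,0],[0,-0.0005,-0.001],0.018],[[0,0,0],[0,-0.0005,-0.001],0.022],[[0,0,0],[0,-0.0005,-0.001],0.03],[[0,0,0],[0,-0.0005,-0.001],0.038],[[0,0,0],[0,-0.0005,-0.001],0.045],[[0,0,0],[0,-0.0005,-0.001],0.045]]' 20
python3 - <<'E'
from plant import r
from h import *
import cv2
a=[r.capture(n)[:,:,::-1] for n in("wrist","scene")]
f=lambda im,x,y,w,h:cv2.resize(im[y:y+h,x:x+w],(400,300),interpolation=cv2.INTER_CUBIC)
cv2.imwrite("pics/m2.png",np.hstack([f(a[0],150,120,240,180),f(a[1],240,190,140,105)]))
E
```

```text
time: 9.52
tool_pos: [0.5134, -0.2687, 0.1776]
orientation: [-2.36, -2.072, 0.001]
ft_force: [0.2, -0.2, 0.3]
opening: 0.0448
grasp_force: 0.0
```

View pics/m2.png

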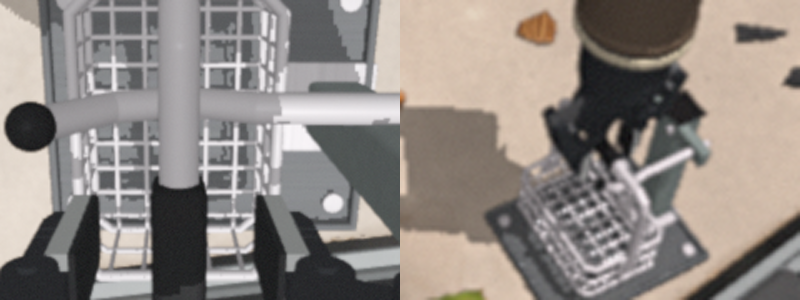

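The fingers are clear of the sleeve and the bar rests in the dip with the wrist unloaded. I'll go straight up.

```bash
python3 drive.py '[[[0,0,0],[0,0,-0.01],0.045],[[0,0,0],[0,0,-0.03],0.045],[[0,0,0],[0,0,-0.055],0.045],[[0,0,0],[0,0,-0.08],0.045],[[0,0,0],[0,0,-0.11],0.045],[[0,0,0],[0,0,-0.14],0.045],[[0,0,0],[0.03,-0.03,-0.16],0.045],[[0,0,0],[0.07,-0.06,-0.16],0.045],[[0,0,0],[0.1,-0.09,-0.16],0.045],[[0,0,0],[0.1,-0.09,-0.16],0.045]]'
python3 drive.py '[[[0,0,0],[0.03,-0.03,0],0.045],[[0,0,0],[0.06,-0.03,0],0.045],[[0,0,0],[0.09,-0.03,0],0.045],[[0,0,0],[0.12,-0.03,0],0.045],[[0,0,0],[0.12,-0.03,0],0.045],[[0,0,0],[0.12,-0.03,0],0.045],[[0,0,0],[0.12,-0.03,0],0.045],[[0,0,0],[0.12,-0.03,0],0.045],[[0,0,0],[0.12,-0.03,0],0.045]]'
python3 - <<'E'
from plant import r
from h import *
import cv2
a=[r.capture(n)[:,:,::-1] for n in("top","scene","wrist")]
f=lambda im,x,y,w,h:cv2.resize(im[y:y+h,x:x+w],(400,300),interpolation=cv2.INTER_CUBIC)
k=[proj(r.camera_params("top"),X) for X in((.5145,-.2687,.173),(.523,-.203,.173),(.506,-.334,.173))];print(k)
cv2.imwrite("pics/m3.png",np.vstack([np.hstack([f(a[0],305,145,120,90),f(a[1],240,190,140,105)]),np.hstack([f(a[2],0,0,512,384),f(a[0],0,0,512,384)])]))
E
```

```text
time: 10.45
tool_pos: [0.434, -0.1546, 0.3387]
orientation: [-2.359, -2.072, 0.001]
ft_force: [2.1, 0.4, 0.5]
opening: 0.045
grasp_force: 0.0
time: 11.2
tool_pos: [0.4231, -0.0359, 0.3379]
orientation: [-2.362, -2.071, 0.001]
ft_force: [-0.2, 0.6, 1.1]
opening: 0.0448
grasp_force: 0.0
[array([367.6019, 197.4613]), array([340.0026, 193.7342]), array([394.9956, 201.1822])]
```

View pics/m3.png

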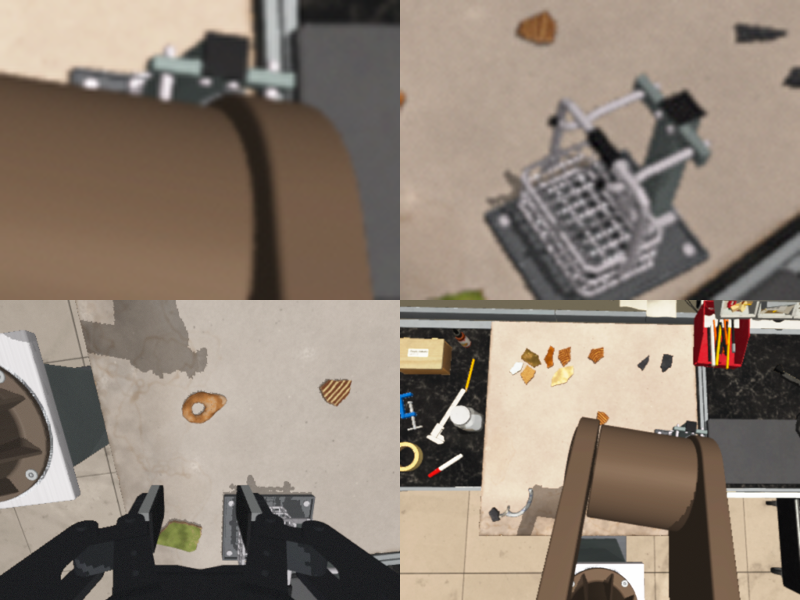

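In the scene view the bar sits on both prongs with the sleeve between them, the basket hangs above the tray, and the arm is clear. I'll check that it is still, then hand in.

```bash
python3 - <<'E'
from plant import r
import numpy as np
a=[r.capture("scene")[215:300,260:360].astype(int) for _ in range(12)]
d=[round(float(abs(a[0]-x).mean()),2) for x in a[1:]];print(d)
if max(d)-min(d)<1: print(r.sign_off())
E
```

```text
[1.28, 1.27, 1.25, 1.26, 1.26, 1.27, 1.26, 1.27, 1.27, 1.25, 1.25]
the job is handed in; nothing more can be done
None
```

The basket is hung with its bar across both prongs and was still at the last check; the robot is clear of it, no sherds or handles were touched, and I handed the job in at about 12 s of the 48 s allowed.

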